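# Square a chassis into the jig corner and swing the hold-down bar over it

### The job

The open instrument chassis lies crooked on the assembly jig. Push it square and flush into the corner where the jig's two fences meet, with no gap along either fence, then swing the hold-down bar over it as far as it goes. Leave the chassis lying flat and flush, and do not disturb the reel, jar, pliers or brush.

Things in the scene. Friction and masses are not known exactly. Their poses are not given: they have to be found in the camera images.
- jig: assembly jig fixed to the bench: black base plate 210 x 210 x 12 mm; origin at the centre of its underside, z up, x points from the robot's side to the far fence, y to the left fence. Steel fences stand on it, tops 37 mm above the bench: a straight far fence (inner face at x = +90 mm, 15 mm thick, whole width) and a left fence (inner face at y = +80 mm, 25 mm thick, from x = -105 mm to the far fence). The other two sides are open
- corner (a point): the point on the top of the jig's plate (12 mm above the bench) where the inner faces of the two fences meet; axes as those of the jig. The fences lie at its +x and +y
- chassis: loose open aluminium tray with a green circuit board in it, 120 mm (its x) x 90 mm (its y) x 36 mm high, walls 4 mm, 0.3 to 0.6 kg; origin at the centre of its underside, z up. Lies on the jig's plate turned up to 0.3 rad from the jig's axes, its centre 17 to 50 mm short of its seated place in x and in y; slides on the plate. Seated, its long sides run along the jig's x and its centre is 60 mm (x) and 45 mm (y) from the corner, on the -x and -y sides
- clamp (a joint): angle of the hold-down bar about its upright pivot, rad: 0 = pointing along the jig's +x, above the left fence; grows clockwise seen from above, to the stop at 1.57 = pointing along the jig's -y, across the chassis. Stiff enough to stay where it is left; about 1 to 2 N at the knob turns it. The bar is 18 mm wide, its underside 50 mm above the bench, 2 mm clear of the chassis
- clamp_pivot (a point): pivot of the bar, at x = 0, y = +92.5 mm in the jig's frame, at the height of the bar's underside (50 mm); axes as those of the jig
- clamp_knob (a point): middle of the upright black round knob on the bar, 14 mm in diameter, 70 mm from the pivot; the knob stands from 58 to 90 mm above the bench, this point is at 75 mm
- reel: bystander: reel of solder wire on a red disc 84 mm across, 72 mm high; origin at the centre of its underside
- jar: bystander: green glass jar with a white cap, 60 mm across, 85 mm high; origin at the centre of its underside
- pliers: bystander: pliers with black handles lying flat, about 160 x 65 x 14 mm, handles to their -x; origin below the pivot
- brush: bystander: flat brush lying flat, 190 mm long along its x; origin below its middle
Things that resemble listed ones, but are neither listed nor needed, are in the scene too. Several things have the shape of the chassis; the one meant has the colours described above.

How it is judged:
On the way, in this order (a step that is already met when the one before it is completed fails the run):
1. the chassis is square and flush in the fence corner while the bar is still swung aside (x of chassis in the frame of corner above -0.062 m and y of chassis in the frame of corner above -0.047 m and angle between the x axis of chassis and the x axis of jig, either way round below 0.02 rad and z of chassis in the frame of corner below 0.003 m and value of joint clamp below 0.7 rad), for 0.2 s.
2. the bar is swung over the chassis to its stop (value of joint clamp above 1.45 rad), for 0.2 s.
At the end, for the whole second after the job is handed in: the chassis lies flat on the jig's plate, at rest, within 2 mm of both fences and square to them within 0.02 rad, and the bar stands across it within 0.12 rad of its stop (x of chassis in the frame of corner between -0.062 and -0.057 m and y of chassis in the frame of corner between -0.047 and -0.042 m and angle between the x axis of chassis and the x axis of jig, either way round below 0.02 rad and angle between chassis's own z axis and vertical below 0.03 rad and z of chassis in the frame of corner below 0.003 m and linear speed of chassis below 0.01 m/s and value of joint clamp above 1.45 rad); the robot touches nothing.
It fails at once if a bystander (reel, jar, pliers or brush) is moved by more than 20 mm (distance of any of reel, jar, pliers, brush from where it was at the start of the episode above 0.02 m).
It also fails if it takes over 64 s, if anything falls off the work surface, if the arm or the gripper's body presses on something with over 40 N, if the wrist force passes 120 N, or if a joint passes its speed limit or range.

### The arm

A 7-joint arm with a two-finger parallel gripper is mounted at the origin on the work surface. World frame = base frame: x ahead of the robot, y to its left, z up, the work surface at z = 0. Lengths are in m, angles in rad, forces in N, time in s.
With the tool pointing down it reaches from about 0.4 to 0.85 m from the base axis. Payload 10.4 kg.
Tool frame: the origin (TCP) lies at the very end of the fingers, on their centre line; the grasp point (between the pads) lies 19 mm behind it; z points along the fingers, y is the line along which they close (so a half turn about z gives the same grasp; the last joint's range is limited). The gripper opens to 87 mm and grips with 3 to 60 N. Pads are 19 mm wide; open, the fingers measure 117 mm over their backs; the gripper's body (75 mm by 190 mm) begins 51 mm behind the grasp point.
Start: joints at [-1.133, 0.332, -0.065, 1.46, 0.022, 1.35, -0.088], TCP at [0.278, 0.56, 0.223] pointing down, gripper open.
Joint ranges: [-2.6, 2.6], [-0.5, 2.12], [-1.47, 1.34], [0.16, 2.42], [-1.27, 4.41], [0.06, 2.06], [-2.6, 2.6]. Speed limits (rad/s): [2.22, 2.22, 2.79, 2.79, 3.14, 3.14, 3.14].

### API

Orientations are given as a unit quaternion [x, y, z, w].
In Python, from bench import * gives the robot as it stands.
- The arm moves only by the tool step_arm, never from a script. Its arguments are lists of equal length, an entry for each row: "delta_pos": the shift along the world's x, y, z in units of 25 mm (1.0 is 25 mm), a list of three; "turn": the turn about the world's z in units of 0.12 rad (1.0 is 0.12 rad). In form: {"delta_pos": [[tx, ty, tz], ...], "turn": [turn, ...]}. A call has 1 to 12 rows; each row shifts and turns the commanded pose from where the row before left it; what a row does not reach is not made up. A row lasts 1/10 s, in which the tool goes at most 50 mm and 8.59 degrees, less where a joint would pass 70% of its speed; a pose out of reach is approached as far as the arm can. A call with a number of a shift or a turn outside -1 to 1 is refused whole. A call with a gripper value outside its range is refused whole. "grip" is the closure, from 0 (fully open) to 1 (shut), set as the call begins (left out, the last holds). The fingers move at their own pace and stop on an object; "newtons" is the grip in N (left out, the last holds). Time passes only in rows, so rows that do not move let the fingers close. It gives the time, the measured TCP pose, the force, the opening and the grip force at its end, in the units of the state.
- read_state(): the state, without advancing time (a new reading comes with each control period).
- camera(name): name is "side" or "top"; returns a dict with "image" (384x512x3 uint8, red, green, blue), "z_map" (384x512 float32, m along the optical axis (not along the pixel's ray), 0 where there is no reading), "mtx" (3x3 intrinsics, pixels), "view" (4x4, takes a point from world to camera coordinates). Camera axes: x right, y up, looking along -z (the intrinsics and any distortion apply to the point x, -y, -z); pixel columns grow to the right and rows downward; lengths in m; the calibration is good to about 2 mm. A picture is of the moment at which its call begins.
- close_job(): hands the job in; it is judged then, once.
The state is a dict: "time": time; "joint_positions": joint angles; "joint_vel": joint speeds; "joint_torque": joint torques, N m; "ee_pos": TCP position; "eef_rot": TCP orientation; "ft_force": force on the tool from outside, world axes, zero at the start; "torque": the same for the moment, N m; "width": finger opening in m; "grip_force": force on a finger pad.
Only numpy, scipy, OpenCV 4.12 (cv2) and the standard library are available. Lean on these libraries where they do the work, as an engineer would, in place of code of your own. Each camera call takes 0.05 s, during which the arm holds its last target. There are 200 camera calls.

## Working session

There is one attempt and no reset: what is moved stays moved. The work goes in short steps, Python scripts to look and compute and a tool call to move; the robot and the scene stay as the last step left them, time stands still between calls to the robot, and variables do not carry over. Pictures are saved under pics/ and viewed, at most 10 in all, crops included, and the job is handed in when it is done.

Besides the shell and the picture viewer there is one more tool, called after "Call:" by a JSON object that holds its "name" and its "arguments", one argument or row to a line. step_arm: Moves the arm, as the interface text tells. Shifts and turns lie within -1 to 1; 1 stands for 25 mm of shift or 0.12 rad of turn. Its arguments: {"type":"object","properties":{"delta_pos":{"type":"array"},"turn":{"type":"array"},"grip":{"type":"number"},"newtons":{"type":"number"}},"required":["delta_pos","turn"]}

```bash
mkdir -p pics; ls; cat > h.py <<'E'
from bench import *
import numpy as np, cv2
def pts(c):
    d=c["z_map"]; h,w=d.shape; K=c["mtx"]; u,v=np.meshgrid(np.arange(w),np.arange(h))
    x=(u-K[0,2])/K[0,0]*d; y=(v-K[1,2])/K[1,1]*d
    P=np.stack([x,-y,-d,np.ones_like(d)],-1)@np.linalg.inv(c["view"]).T
    P[d==0]=np.nan
    return P[...,:3]
def save(c,n): cv2.imwrite("pics/"+n,c["image"][...,::-1])
E
python3 - <<'E'
from h import *
for n in("top","side"):
    c=camera(n); save(c,n+"0.png"); np.savez(n+"0.npz",**{k:c[k] for k in c}); print(c["mtx"],np.linalg.inv(c["view"]).round(3))
s=read_state(); print(s["time"],s["ee_pos"],s["eef_rot"],s["ft_force"])
E
```

```text
pics
[[400.42112816   0.         255.45423893]
 [  0.         400.42112816 190.35347971]
 [  0.           0.           1.        ]] [[-0.019  0.996 -0.084  0.474]
 [-1.    -0.017  0.025  0.005]
 [ 0.024  0.085  0.996  1.188]
 [ 0.     0.     0.     1.   ]]
[[356.7064205    0.         252.00251348]
 [  0.         356.7064205  197.54644005]
 [  0.           0.           1.        ]] [[ 0.887  0.33  -0.323  0.271]
 [-0.462  0.662 -0.591 -0.524]
 [ 0.019  0.673  0.739  0.742]
 [ 0.     0.     0.     1.   ]]
0.1 [0.27772973 0.55952353 0.22184771] [ 2.28344957e-01  9.73580089e-01 -6.12369137e-04 -1.29364246e-04] [-0.4941379  -0.16558646  1.03020723]
```

View pics/top0.png

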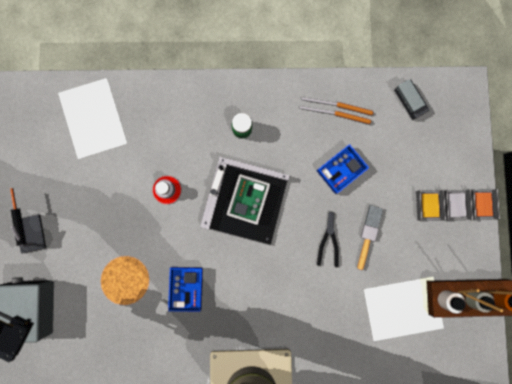

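View pics/side0.png

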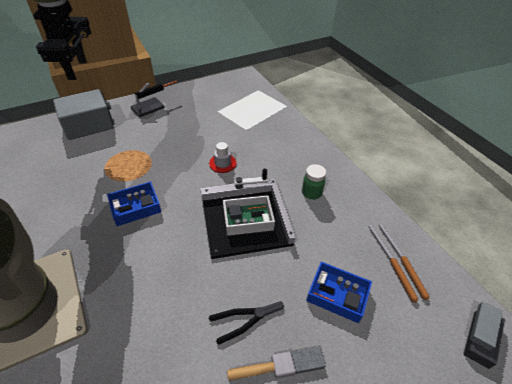

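The top view shows the jig centred near pixel (247,200), with its far fence at the top and its left fence with the bar at left. The chassis lies on it near (248,197). The jar is at (241,125), the reel at (167,190), the pliers at (330,240) and the brush at (370,235). In the side view the knob is near (264,173).

```bash
cat > m.py <<'E'
from h import *
def jigchassis(c,cs=None):
    P=pts(c); I=c["image"].astype(int)
    hsv=cv2.cvtColor(c["image"],cv2.COLOR_RGB2HSV)
    z=P[...,2]
    reg=(np.abs(P[...,0]-.46)<.17)&(np.abs(P[...,1]-.03)<.17)
    return P,hsv,z,reg
E
python3 - <<'E'
from m import *
c=dict(np.load("top0.npz")); P,hsv,z,reg=jigchassis(c)
print(P[200,247],P[125,241],P[190,167])
im=c["image"][140:260,185:310]; cv2.imwrite("pics/crop0.png",cv2.resize(im,None,fx=4.8,fy=4.8,interpolation=cv2.INTER_CUBIC)[...,::-1])
zc=(z[140:260,185:310]*1000); np.set_printoptions(linewidth=250)
print(zc[::4,::4].round(0).astype(int))
E
```

```text
[0.54501967 0.00073237 0.01890867] [0.75105028 0.01410793 0.0873536 ] [0.57367189 0.22307384 0.07133937]
[[                  -2                    4                    5                   -1                    1                    3                    2                    2                    1                    2                    0
                    -2                    1                    5                    2                    2                   -1                    1                    1                    3                    0                    4
                     2                    7                    1                    3                    0                    1                   -1                   -1                    5                    3]
 [                   1                   -1                    3                    1                    4                   -1                    0                    2                   -1                    1                    2
                     4                    2                   -2                   
[... 18735 characters left out ...]
  -1                    0                    2                    2                    2                    0                    1                    4                   -5                    6
                     1                    5                    4                   -2                    2                    1                    0                   -1                    3                   -5                    2
                    -2                    2                    1                    4                    3                    0                    6                    6                   -2                    4]]<stdin>:6: RuntimeWarning: invalid value encountered in cast
```

View pics/crop0.png

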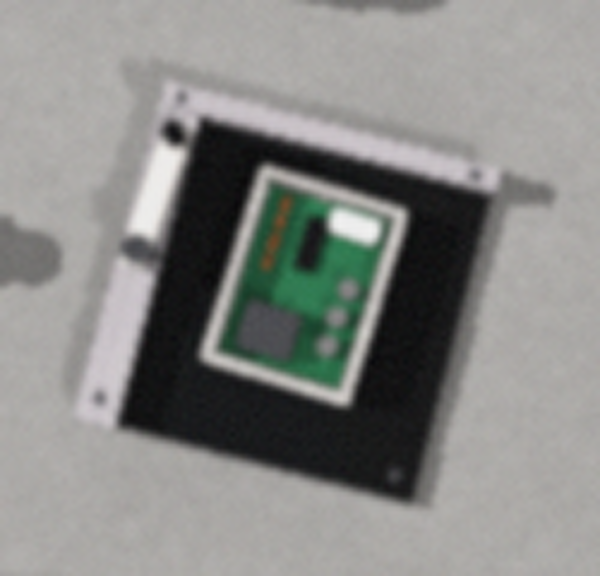

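The crop shows the far fence from (165,90) to (495,180) and the left fence down to (95,415). The knob is at (172,130), the bar pivot at (138,248), and the chassis rim corners are at (262,168), (408,212), (348,403) and (202,357).

```bash
cat > m.py <<'E'
from h import *
def cast(c,uv,z):
    uv=np.asarray(uv,float).reshape(-1,2);K=c["mtx"];M=np.linalg.inv(c["view"])
    d=np.c_[(uv[:,0]-K[0,2])/K[0,0],-(uv[:,1]-K[1,2])/K[1,1],-np.ones(len(uv))]@M[:3,:3].T
    o=M[:3,3]; return (o+d*((z-o[2])/d[:,2])[:,None])[:,:2]
def rect(p):
    (cx,cy),(w,h),a=cv2.minAreaRect(p.astype(np.float32)*1000)
    return np.round([cx,cy,w,h],1),round(a,2)
def chassis(c,T):
    """T: jig (x,y,yaw). bright/green component on black plate"""
    hsv=cv2.cvtColor(c["image"],cv2.COLOR_RGB2HSV)
    m=((hsv[...,2]>95)|((hsv[...,1]>90)&(hsv[...,2]>50))).astype(np.uint8)
    x,y,a=T
    # keep inside plate (jig frame, at rim height)
    v,u=np.mgrid[0:384,0:512]
    w=cast(c,np.c_[u.ravel(),v.ravel()],.048)-[x,y]
    jx=(w@[np.cos(a),np.sin(a)]).reshape(384,512); jy=(w@[-np.sin(a),np.cos(a)]).reshape(384,512)
    m&=((jx>-.1)&(jx<.0905)&(jy>-.1)&(jy<.081)).astype(np.uint8)
    n,l,s,_=cv2.connectedComponentsWithStats(m); k=1+np.argmax(s[1:,4])
    cs,_=cv2.findContours((l==k).astype(np.uint8),cv2.RETR_EXTERNAL,cv2.CHAIN_APPROX_NONE)
    ct=max(cs,key=len)[:,0]
    p=cast(c,ct,.048); (cx,cy),(W,H),_=cv2.minAreaRect(p.astype(np.float32)*1000)
    R=rect(p); b=cv2.boxPoints(cv2.minAreaRect(p.astype(np.float32)*1000))
    q=(b/1000-[x,y]); bj=np.c_[q@[np.cos(a),np.sin(a)],q@[-np.sin(a),np.cos(a)]]*1000
    return R,bj.round(1)
E
python3 - <<'E'
from m import *
c=dict(np.load("top0.npz"));P=pts(c);z=cv2.medianBlur(P[...,2].astype(np.float32),3)
hsv=cv2.cvtColor(c["image"],cv2.COLOR_RGB2HSV)
f=lambda X:[X[0]/4.8+185-.4,X[1]/4.8+140-.4]
# manual crop corner picks
print("far fence outer TL,TR z37",cast(c,[f((166,82)),f((500,170))],.037))
print("left fence outer bottom",cast(c,[f((77,415))],.037), "plate BR z12",cast(c,[f((418,503))],.012))
print("plate bottom-left",cast(c,[f((120,427))],.012))
print("knob",cast(c,[f((174,128))],.09),"pivot",cast(c,[f((140,247))],.06))
# auto jig: dark plate + fences, by height
v,u=np.mgrid[0:384,0:512]; reg=(u>195)&(u<295)&(v>150)&(v<250)
m=(reg&(z>.007)).astype(np.uint8)
n,l,s,_=cv2.connectedComponentsWithStats(m);k=1+np.argmax(s[1:,4]);print(s[k])
cs,_=cv2.findContours((l==k).astype(np.uint8),0,1);ct=cs[0][:,0];q=P[ct[:,1],ct[:,0]];print("height rect z~.025",rect(cast(c,ct,.025)))
# fence inner edges: dark plate mask
d=(reg&(hsv[...,2]<60)).astype(np.uint8);n,l,s,_=cv2.connectedComponentsWithStats(d);k=1+np.argmax(s[1:,4])
cs,_=cv2.findContours((l==k).astype(np.uint8),0,1);print("plate dark",rect(cast(c,max(cs,key=len)[:,0],.012)))
# knob by depth
kk=reg&(P[...,2]>.075);print("knob pts",P[kk].mean(0),kk.sum())
for name,(uu,vv,r) in dict(jar=(241,125,14),reel=(167,190,18)).items():
    w=((u-uu)**2+(v-vv)**2<r*r)&(z>.03);print(name,P[w][:,:2].mean(0),np.nanmax(z[w]))
for T in [(.566,.02,-.28)]: print(chassis(c,T))
E
```

```text
far fence outer TL,TR z37 [[ 0.67109729  0.07921922]
 [ 0.61431912 -0.12152368]]
left fence outer bottom [[0.47181055 0.13433317]] plate BR z12 [[ 0.41450932 -0.06900008]]
plate bottom-left [[0.46399521 0.11115585]]
knob [[0.63522524 0.07153458]] pivot [[0.56943742 0.09411502]]
[ 201  157   88   88 5241]
height rect z~.025 (array([543.9,   6.9, 212.8, 212.6]), 74.41)
plate dark (array([533.6,  -2.4, 183.6, 192.4]), 74.26)
knob pts [0.63331091 0.07281308 0.09008928] 23
jar [0.75349458 0.01274338] 0.08860887
reel [0.57887793 0.23340358] 0.07508534
((array([546.3,  -2. ,  94.8, 125.2]), 71.58), array([[-77.3, -71.3],
       [ 47.7, -76.5],
       [ 51.7,  18.2],
       [-73.4,  23.4]]))
```

Call:
{"name": "step_arm", "arguments": {
  "delta_pos": [
    [0.5, -1, 0],
    [0.5, -1, 0],
    [0.5, -1, 0],
    [0.5, -1, 0],
    [0.5, -1, 0],
    [0.5, -1, 0],
    [0.5, -1, 0],
    [0.5, -1, 0],
    [0.5, -1, 0],
    [0.5, -1, 0],
    [0.5, -1, 0],
    [0.5, -1, 0]
  ],
  "turn": [-0.5, -0.5, -0.5, -0.5, -0.5, -0.5, -0.5, -0.5, -0.5, -0.5, -0.5, -0.5],
  "grip": 0.3
}}

```text
time: 1.3
ee_pos: [0.4289, 0.2577, 0.2226]
eef_rot: [0.559, 0.829, 0.0, 0.0]
ft_force: [0.8, -0.2, 0.6]
width: 0.0609
grip_force: 0.0
```

Call:
{"name": "step_arm", "arguments": {
  "delta_pos": [
    [0.4, -1, 0],
    [0.4, -1, 0],
    [0.4, -1, 0],
    [0.4, -1, 0],
    [0.4, -1, 0],
    [0.3, -1, 0],
    [0.3, -1, 0],
    [0.3, -1, 0],
    [0.3, -1, 0],
    [0.3, -1, 0],
    [0.3, -1, 0],
    [0, 0, 0]
  ],
  "turn": [-0.5, -0.5, -0.5, -0.5, -0.5, -0.5, -0.5, -0.5, -0.5, -0.5, -0.5, 0]
}}

```text
time: 2.5
ee_pos: [0.5237, -0.0201, 0.2226]
eef_rot: [0.799, 0.602, -0.0, 0.001]
ft_force: [0.2, -0.5, 0.3]
width: 0.0612
grip_force: 0.0
```

```bash
cat > st.py <<'E'
from m import *
import sys
T=(.5435,.0062,-.272)
s=read_state(); e=np.array(s["ee_pos"]); q=s["eef_rot"]; a=T[2]
w=e[:2]-T[:2]; J=[w@[np.cos(a),np.sin(a)],w@[-np.sin(a),np.cos(a)]]
print("t",round(s["time"],2),"ee",e.round(4),"toolY",round((2*np.arctan2(q[1],q[0])-np.pi/2)%np.pi,3),"jig",np.round(J,4),"F",np.round(s["ft_force"],1),"w",s["width"],"gf",s["grip_force"],"j7",s["joint_positions"][6])
if len(sys.argv)>1:
    c=camera("top"); np.savez(sys.argv[1]+".npz",**c); print(chassis(c,T))
    P=pts(c); 
E
python3 st.py
```

```text
t 2.5 ee [ 0.5237 -0.0201  0.2226] toolY 2.862 jig [-0.012  -0.0306] F [ 0.2 -0.5  0.3] w 0.06116515392576723 gf 0.0 j7 -0.2809226789945319
```

Call:
{"name": "step_arm", "arguments": {
  "delta_pos": [
    [0.1, -0.9, 0],
    [0.1, -0.9, 0],
    [0.05, -0.7, 0],
    [0, 0, -1],
    [0, 0, -1],
    [0, 0, -1],
    [0, 0, -1],
    [0, 0, -1],
    [0, 0, -1],
    [0, 0, -1],
    [0, 0, -0.7],
    [0, 0, 0]
  ],
  "turn": [0.07, 0, 0, 0, 0, 0, 0, 0, 0, 0, 0, 0]
}}

```text
time: 3.7
ee_pos: [0.5276, -0.0777, 0.0278]
eef_rot: [0.793, 0.609, -0.002, -0.001]
ft_force: [-0.1, 0.0, -0.1]
width: 0.0608
grip_force: 0.0
```

```bash
python3 st.py
```

```text
t 3.7 ee [ 0.5276 -0.0777  0.0278] toolY 2.88 jig [ 0.0072 -0.0851] F [-0.1  0.  -0.1] w 0.060754240116210924 gf 0.0 j7 -0.021567799252457043
```

Call:
{"name": "step_arm", "arguments": {
  "delta_pos": [
    [0.11, 0.385, 0],
    [0.11, 0.385, 0],
    [0.08, 0.29, 0],
    [0.05, 0.19, 0],
    [0.05, 0.19, 0],
    [0.05, 0.19, 0],
    [0.05, 0.19, 0],
    [0.05, 0.19, 0],
    [0, 0, 0]
  ],
  "turn": [-0.08, 0, 0, 0, 0, 0, 0, 0, 0]
}}

```text
time: 4.6
ee_pos: [0.5437, -0.0274, 0.031]
eef_rot: [0.796, 0.605, 0.001, 0.001]
ft_force: [0.3, -2.4, 3.2]
width: 0.0609
grip_force: 1.5
```

```bash
python3 st.py
```

```text
t 4.6 ee [ 0.5437 -0.0274  0.031 ] toolY 2.871 jig [ 0.0093 -0.0323] F [ 0.3 -2.4  3.2] w 0.06088670615454867 gf 1.4738991111516953 j7 -0.12841545004805438
```

Call:
{"name": "step_arm", "arguments": {
  "delta_pos": [
    [0.03, 0.1, 0],
    [0.03, 0.1, 0],
    [0.03, 0.1, 0],
    [0.03, 0.1, 0],
    [0, 0, 0]
  ],
  "turn": [0, 0, 0, 0, 0]
}}

```text
time: 5.1
ee_pos: [0.5464, -0.0182, 0.0309]
eef_rot: [0.796, 0.605, 0.0, 0.001]
ft_force: [-0.7, -5.0, 4.6]
width: 0.0609
grip_force: 2.7
```

```bash
python3 st.py c1
```

```text
t 5.1 ee [ 0.5464 -0.0182  0.0309] toolY 2.87 jig [ 0.0093 -0.0227] F [-0.7 -5.   4.6] w 0.060903845598270175 gf 2.677181661128998 j7 -0.14647444298312043
((array([536.3,  -1.7, 181. , 190.5]), 74.39), array([[-100. , -100. ],
       [  90.4, -100. ],
       [  90.5,   80.9],
       [-100. ,   81. ]]))
```

Call:
{"name": "step_arm", "arguments": {
  "delta_pos": [
    [0.02, 0.08, 0],
    [0.02, 0.08, 0],
    [0, 0, 0]
  ],
  "turn": [0, 0, 0]
}}

```text
time: 5.45
ee_pos: [0.547, -0.0155, 0.0309]
eef_rot: [0.797, 0.604, -0.001, 0.001]
ft_force: [-3.0, -10.4, 6.7]
width: 0.0605
grip_force: 4.9
```

Call:
{"name": "step_arm", "arguments": {
  "delta_pos": [
    [0.02, 0.08, 0],
    [0, 0, 0]
  ],
  "turn": [0, 0]
}}

```text
time: 5.65
ee_pos: [0.5469, -0.0154, 0.0309]
eef_rot: [0.797, 0.604, -0.001, 0.001]
ft_force: [-5.1, -15.4, 9.4]
width: 0.0613
grip_force: 8.0
```

```bash
python3 st.py
```

```text
t 5.65 ee [ 0.5469 -0.0154  0.0309] toolY 2.867 jig [ 0.0091 -0.0199] F [ -5.1 -15.4   9.4] w 0.061342724734687215 gf 7.963532656431198 j7 -0.15742725774905858
```

Call:
{"name": "step_arm", "arguments": {
  "delta_pos": [
    [-0.11, -0.385, 0],
    [-0.2, -0.7, 0],
    [0, 0, 1],
    [0, 0, 1],
    [0, 0, 1],
    [0, 0, 1],
    [0, 0, 0]
  ],
  "turn": [0, 0, 0, 0, 0, 0, 0]
}}

```text
time: 6.35
ee_pos: [0.5416, -0.0378, 0.1335]
eef_rot: [0.796, 0.605, 0.003, 0.001]
ft_force: [0.3, -0.3, -1.0]
width: 0.0607
grip_force: 0.0
```

Call:
{"name": "step_arm", "arguments": {
  "delta_pos": [
    [-0.27, 0.4, 0],
    [-0.27, 0.4, 0],
    [-0.27, 0.4, 0],
    [-0.27, 0.4, 0],
    [-0.27, 0.4, 0],
    [-0.27, 0.4, 0],
    [-0.27, 0.4, 0],
    [-0.27, 0.4, 0],
    [-0.27, 0.4, 0],
    [-0.27, 0.4, 0],
    [-0.1, 0.3, 0],
    [0, 0, 0]
  ],
  "turn": [1, 1, 1, 1, 1, 1, 1, 1, 1, 1, 1, 1],
  "grip": 0.6
}}

```text
time: 7.55
ee_pos: [0.4688, 0.0707, 0.1296]
eef_rot: [0.196, 0.981, 0.0, -0.0]
ft_force: [-0.1, -0.2, 0.2]
width: 0.0345
grip_force: 0.0
```

Call:
{"name": "step_arm", "arguments": {
  "delta_pos": [
    [0, 0, 0],
    [0, 0, 0]
  ],
  "turn": [1, 0.1]
}}

```text
time: 7.75
ee_pos: [0.4693, 0.0695, 0.1297]
eef_rot: [0.133, 0.991, 0.0, -0.0]
ft_force: [0.7, 0.2, -0.3]
width: 0.0351
grip_force: 0.0
```

```bash
python3 st.py c2; python3 - <<'E'
from m import *
c=dict(np.load("c2.npz"))
im=c["image"][130:270,160:330]; cv2.imwrite("pics/crop2.png",cv2.resize(im,None,fx=4,fy=4,interpolation=cv2.INTER_CUBIC)[...,::-1])
E
```

```text
t 7.75 ee [0.4693 0.0695 0.1297] toolY 1.304 jig [-0.0885  0.041 ] F [ 0.7  0.2 -0.3] w 0.035063453039730366 gf 0.0 j7 1.0855313410513967
((array([536. ,  44.2,  92.8, 165. ]), 74.25), array([[-100.1,  -11.6],
       [  64.9,  -12.1],
       [  65.1,   80.8],
       [ -99.8,   81.2]]))
```

View pics/crop2.png

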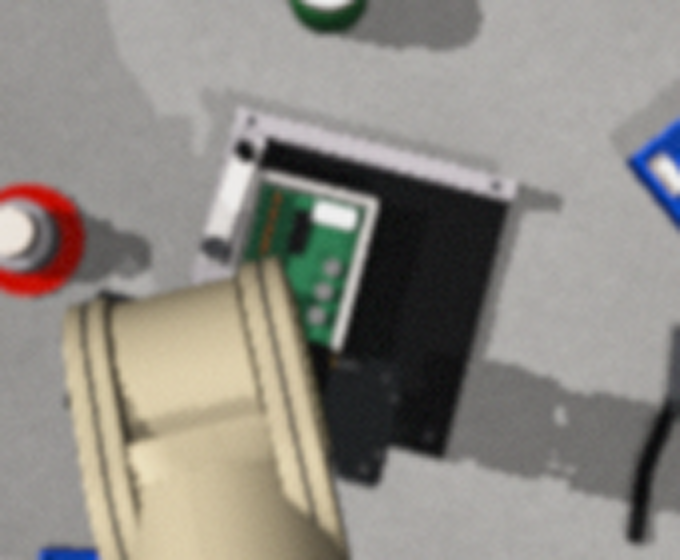

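The picture shows the chassis lying along the left fence, with a gap of about 25 mm left to the far fence (rim top edge near (320,185), fence near (320,150)). Next I push it along +x.

Call:
{"name": "step_arm", "arguments": {
  "delta_pos": [
    [-0.09, -0.31, 0],
    [0, 0, -1],
    [0, 0, -1],
    [0, 0, -1],
    [0, 0, -1],
    [0, 0, -0.05],
    [0, 0, 0]
  ],
  "turn": [-0.04, 0, 0, 0, 0, 0, 0]
}}

```text
time: 8.5
ee_pos: [0.4672, 0.0607, 0.029]
eef_rot: [0.138, 0.99, -0.0, -0.0]
ft_force: [0.7, 0.3, -0.1]
width: 0.0352
grip_force: 0.0
```

Call:
{"name": "step_arm", "arguments": {
  "delta_pos": [
    [0.385, -0.107, 0],
    [0.385, -0.107, 0],
    [0.2, -0.055, 0],
    [0.2, -0.055, 0],
    [0.2, -0.055, 0],
    [0, 0, 0]
  ],
  "turn": [0, 0, 0, 0, 0, 0]
}}

```text
time: 9.1
ee_pos: [0.5026, 0.0516, 0.0292]
eef_rot: [0.137, 0.991, 0.0, 0.0]
ft_force: [-0.7, -0.6, 0.7]
width: 0.035
grip_force: 0.2
```

```bash
python3 st.py
```

```text
t 9.1 ee [0.5026 0.0516 0.0292] toolY 1.295 jig [-0.0516  0.0327] F [-0.7 -0.6  0.7] w 0.03504725131260784 gf 0.1602029660716653 j7 1.199327587787402
```

Call:
{"name": "step_arm", "arguments": {
  "delta_pos": [
    [0.1, -0.027, 0],
    [0.1, -0.027, 0],
    [0.1, -0.027, 0],
    [0, 0, 0]
  ],
  "turn": [0, 0, 0, 0]
}}

```text
time: 9.5
ee_pos: [0.5092, 0.0498, 0.029]
eef_rot: [0.137, 0.991, 0.0, -0.0]
ft_force: [-3.7, 0.5, 3.6]
width: 0.0348
grip_force: 1.8
```

Call:
{"name": "step_arm", "arguments": {
  "delta_pos": [
    [0.08, -0.02, 0],
    [0.08, -0.02, 0],
    [0, 0, 0]
  ],
  "turn": [0, 0, 0]
}}

```text
time: 9.8
ee_pos: [0.5112, 0.0493, 0.0287]
eef_rot: [0.137, 0.991, 0.0, -0.002]
ft_force: [-13.3, 2.9, 11.3]
width: 0.0348
grip_force: 6.7
```

```bash
python3 st.py
```

```text
t 9.8 ee [0.5112 0.0493 0.0287] toolY 1.296 jig [-0.0427  0.0328] F [-13.3   2.9  11.3] w 0.034794437893878434 gf 6.720309495285619 j7 1.2152025378447873
```

Call:
{"name": "step_arm", "arguments": {
  "delta_pos": [
    [0.08, -0.02, 0],
    [0.08, -0.02, 0],
    [0, 0, 0]
  ],
  "turn": [0, 0, 0]
}}

```text
time: 10.1
ee_pos: [0.5113, 0.0494, 0.0282]
eef_rot: [0.136, 0.991, 0.0, -0.006]
ft_force: [-31.7, 7.4, 26.9]
width: 0.0351
grip_force: 16.1
```

```bash
python3 st.py
```

```text
t 10.1 ee [0.5113 0.0494 0.0282] toolY 1.297 jig [-0.0426  0.0329] F [-31.7   7.4  26.9] w 0.035101443127567813 gf 16.074395226314664 j7 1.2204386041519013
```

Call:
{"name": "step_arm", "arguments": {
  "delta_pos": [
    [-0.5, 0.13, 0],
    [-0.96, 0.27, 0],
    [-0.5, 0.13, 1],
    [0, 0, 1],
    [-1, 0.5, 1],
    [-1, 1, 1],
    [-1, 1, 0],
    [-1, 1, 0],
    [0, 1, 0],
    [0, 1, 0],
    [0, 0, 0]
  ],
  "turn": [0, 0, 0, 0, 0, 0, 0, 0, 0, 0, 0]
}}

```text
time: 11.2
ee_pos: [0.3684, 0.2014, 0.1294]
eef_rot: [0.135, 0.991, 0.001, 0.001]
ft_force: [-0.1, -0.2, -0.3]
width: 0.0349
grip_force: 0.0
```

```bash
python3 st.py c3; python3 - <<'E'
from m import *
c=dict(np.load("c3.npz"))
im=c["image"][145:255,190:300]; a=cv2.resize(im,None,fx=5,fy=5,interpolation=cv2.INTER_CUBIC)[...,::-1]
s=camera("side"); np.savez("s3.npz",**s); cv2.imwrite("pics/s3.png",cv2.resize(s["image"][160:270,185:310],None,fx=5,fy=5,interpolation=cv2.INTER_CUBIC)[...,::-1])
cv2.imwrite("pics/crop3.png",a)
E
```

```text
t 11.2 ee [0.3684 0.2014 0.1294] toolY 1.299 jig [-0.2211  0.141 ] F [-0.1 -0.2 -0.3] w 0.03491512850478165 gf 0.0 j7 0.68458260432234
((array([546.5,  -3.6, 179.2, 169.8]), 74.39), array([[-79.4, -98.2],
       [ 90.4, -98.3],
       [ 90.5,  80.9],
       [-79.3,  81. ]]))
```

View pics/crop3.png

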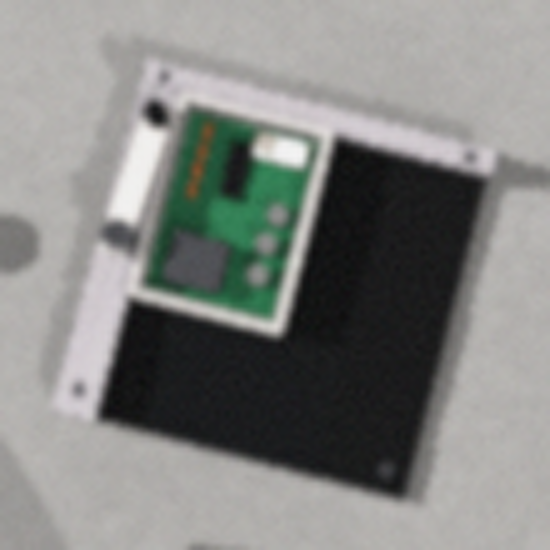

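View pics/s3.png

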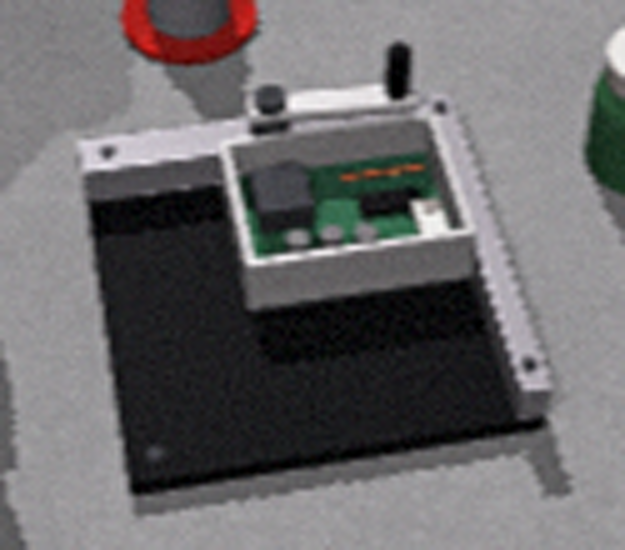

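Both views show the chassis in the corner. In the top crop its free corner is at (283,335) and no black strip shows along either fence. I'll measure its free edges at sub-pixel precision to confirm.

```bash
cat > edge.py <<'E'
from m import *
import sys
T=(.5435,.0062,-.272)
c=dict(np.load(sys.argv[1])); g=cv2.cvtColor(c["image"],cv2.COLOR_RGB2GRAY).astype(np.float32)
X=np.array([np.cos(T[2]),np.sin(T[2])]);Y=np.array([-X[1],X[0]])
def proj(jx,jy,z):
    p=np.array([*(T[:2]+jx*X+jy*Y),z,1]);q=c["view"]@p
    return c["mtx"][0,0]*q[0]/-q[2]+c["mtx"][0,2], -c["mtx"][1,1]*q[1]/-q[2]+c["mtx"][1,2]
def edge(f,rng,z,n=12,half=.014):
    out=[]
    for t in np.linspace(*rng,n):
        s=np.linspace(-half,half,113); uv=np.array([proj(*f(t,k),z) for k in s],np.float32)
        v=cv2.remap(g,uv[None,:,0],uv[None,:,1],cv2.INTER_LINEAR)[0]
        lo,hi=np.percentile(v,5),np.percentile(v,95); d=np.abs(np.gradient(cv2.GaussianBlur(v[None],(1,1),0)[0]))
        d[d<.5*d.max()]=0; i=np.argmax(d); w=slice(max(0,i-10),i+11)
        out.append((t,(s[w]*d[w]).sum()/d[w].sum()))
    o=np.array(out);o=o[np.abs(o[:,1]-np.median(o[:,1]))<.003]; return np.polyfit(o[:,0],o[:,1],1),o[:,1].mean()
def rep(n,f,rng,z,base,**k):
    p,m=edge(f,rng,z,**k); print(n,"pos %.2f mm slope %.4f"%((base+m)*1e3,p[0]))
rep("chassis -y edge (want -10)",lambda t,k:(t,-.01+k),(-.02,.075),.048,-.01,half=.008)
rep("chassis -x edge (want -30)",lambda t,k:(-.03+k,t),(0,.07),.048,-.03,half=.008)
rep("far fence inner z37 (90), free part",lambda t,k:(.09+k,t),(-.095,-.02),.037,.09,half=.008)
rep("left fence inner z37 (80)",lambda t,k:(t,.08+k),(-.095,-.04),.037,.08,half=.010)
rep("plate -x edge z12 (-105)",lambda t,k:(-.105+k,t),(-.09,.07),.012,-.105,half=.008)
rep("plate -y edge z12 (-105)",lambda t,k:(t,-.105+k),(-.09,.08),.012,-.105,half=.008)
E
python3 edge.py c3.npz
```

```text
chassis -y edge (want -10) pos -11.74 mm slope 0.0072
chassis -x edge (want -30) pos -33.09 mm slope 0.0106
far fence inner z37 (90), free part pos 87.55 mm slope 0.0141
left fence inner z37 (80) pos 80.01 mm slope 0.0078
plate -x edge z12 (-105) pos -105.25 mm slope 0.0086
plate -y edge z12 (-105) pos -103.40 mm slope -0.0082
```

Call:
{"name": "step_arm", "arguments": {
  "delta_pos": [
    [0.68, -0.98, 0],
    [0.68, -0.98, 0],
    [0.68, -0.98, 0],
    [0.68, -0.98, 0],
    [0.68, -0.98, 0],
    [0.68, -0.98, 0],
    [0.68, -0.98, 0],
    [0.68, -0.98, 0],
    [0.68, -0.98, 0],
    [0.68, -0.98, 0],
    [0.6, -1, 0],
    [0, 0, 0]
  ],
  "turn": [-1, -1, -1, -1, -1, -1, -1, -1, -1, -1, -1, -1],
  "grip": 0.3
}}

```text
time: 12.5
ee_pos: [0.5539, -0.0773, 0.1291]
eef_rot: [0.76, 0.65, -0.0, 0.001]
ft_force: [-0.8, 0.2, 0.2]
width: 0.061
grip_force: 0.0
```

Call:
{"name": "step_arm", "arguments": {
  "delta_pos": [
    [0, 0, 0],
    [0, 0, 0],
    [0, 0, 0]
  ],
  "turn": [-1, -0.1, 0]
}}

```text
time: 12.8
ee_pos: [0.5529, -0.0723, 0.1289]
eef_rot: [0.797, 0.604, -0.0, 0.0]
ft_force: [0.3, 0.1, -0.2]
width: 0.0609
grip_force: 0.0
```

```bash
python3 st.py
```

```text
t 12.8 ee [ 0.5529 -0.0723  0.1289] toolY 2.868 jig [ 0.0302 -0.0731] F [ 0.3  0.1 -0.2] w 0.06094650164131824 gf 0.0 j7 -0.09856839738580504
```

Call:
{"name": "step_arm", "arguments": {
  "delta_pos": [
    [0, 0, -1],
    [0, 0, -1],
    [0, 0, -1],
    [0, 0, -0.95],
    [0, 0, 0],
    [0.13, 0.46, 0],
    [0.13, 0.46, 0],
    [0.13, 0.46, 0],
    [0.12, 0.42, 0],
    [0, 0, 0]
  ],
  "turn": [0, 0, 0, 0, 0, 0, 0, 0, 0, 0]
}}

```text
time: 13.8
ee_pos: [0.5667, -0.0238, 0.0305]
eef_rot: [0.797, 0.604, 0.001, -0.0]
ft_force: [-0.2, 0.2, 0.4]
width: 0.0611
grip_force: 0.0
```

Call:
{"name": "step_arm", "arguments": {
  "delta_pos": [
    [0.02, 0.07, 0],
    [0, 0, 0]
  ],
  "turn": [0, 0]
}}

```text
time: 14.0
ee_pos: [0.5664, -0.0251, 0.0301]
eef_rot: [0.798, 0.603, -0.0, 0.0]
ft_force: [-0.1, -0.6, -0.8]
width: 0.061
grip_force: 0.0
```

```bash
python3 st.py
```

```text
t 14.0 ee [ 0.5664 -0.0251  0.0301] toolY 2.865 jig [ 0.0304 -0.024 ] F [-0.1 -0.6 -0.8] w 0.06104692392853797 gf 0.0 j7 -0.1262733907049065
```

Call:
{"name": "step_arm", "arguments": {
  "delta_pos": [
    [0.02, 0.07, 0],
    [0, 0, 0]
  ],
  "turn": [0, 0]
}}

```text
time: 14.2
ee_pos: [0.5669, -0.0232, 0.0301]
eef_rot: [0.798, 0.603, 0.0, 0.0]
ft_force: [0.1, -0.9, -0.3]
width: 0.0611
grip_force: 0.0
```

Call:
{"name": "step_arm", "arguments": {
  "delta_pos": [
    [0.02, 0.07, 0],
    [0, 0, 0]
  ],
  "turn": [0, 0]
}}

```text
time: 14.4
ee_pos: [0.5674, -0.0214, 0.0301]
eef_rot: [0.798, 0.603, -0.0, 0.0]
ft_force: [-0.4, -0.8, -0.3]
width: 0.0609
grip_force: 0.1
```

Call:
{"name": "step_arm", "arguments": {
  "delta_pos": [
    [0.02, 0.07, 0],
    [0, 0, 0]
  ],
  "turn": [0, 0]
}}

```text
time: 14.6
ee_pos: [0.5674, -0.0212, 0.03]
eef_rot: [0.798, 0.603, -0.001, 0.0]
ft_force: [-2.9, -5.0, 2.7]
width: 0.0611
grip_force: 2.9
```

```bash
python3 st.py
```

```text
t 14.6 ee [ 0.5674 -0.0212  0.03  ] toolY 2.864 jig [ 0.0304 -0.02  ] F [-2.9 -5.   2.7] w 0.06114300414757282 gf 2.8521462343633175 j7 -0.13577569111606544
```

Call:
{"name": "step_arm", "arguments": {
  "delta_pos": [
    [0.02, 0.07, 0],
    [0.02, 0.05, 0],
    [0, 0, 0],
    [0, 0, 0]
  ],
  "turn": [0, 0, 0, 0]
}}

```text
time: 15.0
ee_pos: [0.5674, -0.0211, 0.03]
eef_rot: [0.799, 0.602, -0.002, 0.001]
ft_force: [-7.3, -13.7, 6.5]
width: 0.0608
grip_force: 7.4
```

Call:
{"name": "step_arm", "arguments": {
  "delta_pos": [
    [-0.15, -0.55, 0],
    [-0.15, -0.55, 0],
    [0, 0, 1],
    [0, 0, 1],
    [0, 0, 1],
    [0, 0, 1],
    [0, 0, 0.5],
    [0, 0, 0]
  ],
  "turn": [0, 0, 0, 0, 0, 0, 0, 0]
}}

```text
time: 15.8
ee_pos: [0.5623, -0.0443, 0.144]
eef_rot: [0.798, 0.603, 0.001, 0.001]
ft_force: [-0.7, -0.5, -0.8]
width: 0.0609
grip_force: 0.0
```

Call:
{"name": "step_arm", "arguments": {
  "delta_pos": [
    [0.4, 0.68, 0],
    [0.4, 0.68, 0],
    [0.4, 0.68, 0],
    [0.4, 0.68, 0],
    [0.4, 0.68, 0],
    [0.4, 0.68, 0],
    [0.4, 0.68, 0],
    [0, 0, 0],
    [0, 0, 0]
  ],
  "turn": [1, 1, 1, 1, 1, 1, 0.5, 0, 0],
  "grip": 0.55
}}

```text
time: 16.7
ee_pos: [0.6307, 0.0745, 0.1409]
eef_rot: [0.509, 0.861, -0.001, -0.001]
ft_force: [0.6, 0.1, 0.5]
width: 0.0395
grip_force: 0.0
```

```bash
python3 st.py
```

```text
t 16.7 ee [0.6307 0.0745 0.1409] toolY 0.503 jig [0.0656 0.0893] F [0.6 0.1 0.5] w 0.03950158268545687 gf 0.0 j7 0.4216512705452345
```

Call:
{"name": "step_arm", "arguments": {
  "delta_pos": [
    [0.13, -0.09, 0],
    [0, 0, -0.8],
    [0, 0, -0.8],
    [0, 0, -0.8],
    [0, 0, -0.6],
    [0, 0, 0]
  ],
  "turn": [0, 0, 0, 0, 0, 0]
}}

```text
time: 17.3
ee_pos: [0.6332, 0.0717, 0.0654]
eef_rot: [0.509, 0.861, -0.001, -0.001]
ft_force: [-0.4, 0.0, 0.1]
width: 0.0389
grip_force: 0.0
```

Call:
{"name": "step_arm", "arguments": {
  "delta_pos": [
    [0, 0, 0],
    [0, 0, 0],
    [0, 0, 0],
    [0, 0, 0],
    [0, 0, 0]
  ],
  "turn": [0, 0, 0, 0, 0],
  "grip": 1,
  "newtons": 8
}}

```text
time: 17.8
ee_pos: [0.6347, 0.0729, 0.0682]
eef_rot: [0.508, 0.861, 0.0, 0.0]
ft_force: [-0.7, -0.6, 3.9]
width: 0.0139
grip_force: 8.0
```

```bash
python3 st.py; python3 -c "
import numpy as np
R=70;p=np.array([.5685,.0945]);a=-.272
th=[i*np.pi/2/12 for i in range(13)]
P=[p+R/1e3*np.array([np.cos(a-t),np.sin(a-t)]) for t in th]
print(np.round(P[0],4),np.round(P[-1],4)); print((np.diff(P,axis=0)/.025).round(2).tolist())"
```

```text
t 17.8 ee [0.6347 0.0729 0.0682] toolY 0.504 jig [0.07   0.0887] F [-0.7 -0.6  3.9] w 0.013895835869397846 gf 8.000329438364133 j7 0.44638677066625243
[0.6359 0.0757] [0.5497 0.0271]
[[-0.12, -0.35], [-0.17, -0.33], [-0.21, -0.3], [-0.24, -0.27], [-0.28, -0.24], [-0.31, -0.2], [-0.33, -0.16], [-0.35, -0.11], [-0.36, -0.07], [-0.37, -0.02], [-0.37, 0.03], [-0.36, 0.08]]
```

Call:
{"name": "step_arm", "arguments": {
  "delta_pos": [
    [-0.12, -0.33, 0.1],
    [-0.17, -0.33, 0],
    [-0.21, -0.3, 0],
    [-0.24, -0.27, 0],
    [-0.28, -0.24, 0],
    [-0.31, -0.2, 0],
    [0, 0, 0]
  ],
  "turn": [0, 0, 0, 0, 0, 0, 0]
}}

```text
time: 18.5
ee_pos: [0.6001, 0.0295, 0.0702]
eef_rot: [0.509, 0.861, -0.001, -0.0]
ft_force: [0.4, -3.5, -5.3]
width: 0.0133
grip_force: 8.0
```

```bash
python3 st.py
```

```text
t 18.5 ee [0.6001 0.0295 0.0702] toolY 0.503 jig [0.0482 0.0376] F [ 0.4 -3.5 -5.3] w 0.013301266194944525 gf 7.99703948199749 j7 0.500250245129867
```

Call:
{"name": "step_arm", "arguments": {
  "delta_pos": [
    [-0.33, -0.13, 0],
    [-0.35, -0.1, 0],
    [-0.36, -0.05, 0],
    [-0.37, 0, 0],
    [-0.37, 0.05, 0],
    [-0.36, 0.09, 0],
    [-0.1, 0.03, 0],
    [0, 0, 0]
  ],
  "turn": [0, 0, 0, 0, 0, 0, 0, 0]
}}

```text
time: 19.3
ee_pos: [0.5481, 0.0295, 0.0713]
eef_rot: [0.508, 0.861, 0.002, 0.003]
ft_force: [15.2, 1.5, -8.2]
width: 0.0135
grip_force: 8.0
```

```bash
python3 st.py
```

```text
t 19.3 ee [0.5481 0.0295 0.0713] toolY 0.505 jig [-0.0018  0.0236] F [15.2  1.5 -8.2] w 0.013472636141181972 gf 8.001669812947512 j7 0.46974307100292684
```

Call:
{"name": "step_arm", "arguments": {
  "delta_pos": [
    [0.08, 0, 0],
    [0, 0, 0],
    [0, 0, 0],
    [0, 0, 0]
  ],
  "turn": [0, 0, 0, 0],
  "grip": 0.6
}}

```text
time: 19.7
ee_pos: [0.5468, 0.0284, 0.0699]
eef_rot: [0.508, 0.861, -0.0, -0.0]
ft_force: [-0.2, -0.0, 0.1]
width: 0.0332
grip_force: 0.0
```

Call:
{"name": "step_arm", "arguments": {
  "delta_pos": [
    [0, 0, 1],
    [0, 0, 1],
    [0, 0, 1],
    [-1, 0.5, 0],
    [-1, 1, 0],
    [-1, 1, 0],
    [-1, 1, 0],
    [-1, 1, 0],
    [-1, 1, 0],
    [-1, 1, 0],
    [0, 0, 0]
  ],
  "turn": [0, 0, 0, 0, 0, 0, 0, 0, 0, 0, 0]
}}

```text
time: 20.8
ee_pos: [0.3695, 0.1935, 0.145]
eef_rot: [0.506, 0.863, 0.0, -0.0]
ft_force: [-0.6, -0.7, -0.6]
width: 0.0346
grip_force: 0.0
```

```bash
python3 st.py c4; python3 edge.py c4.npz; python3 - <<'E'
from m import *
c=dict(np.load("c4.npz"))
P=pts(c);kk=(P[...,2]>.075)&(abs(P[...,0]-.55)<.05)&(abs(P[...,1]-.03)<.05);print(P[kk].mean(0))
a=cv2.resize(c["image"],None,fx=1.5,fy=1.5)[...,::-1];cv2.imwrite("pics/top4.png",a)
E
```

```text
t 20.8 ee [0.3695 0.1935 0.145 ] toolY 0.51 jig [-0.218   0.1337] F [-0.6 -0.7 -0.6] w 0.03464250311540995 gf 0.0 j7 -0.0910276139767168
((array([536.6,  -1.2, 179.9, 190.3]), 74.39), array([[-99.9, -98.9],
       [ 90.4, -99. ],
       [ 90.5,  80.9],
       [-99.8,  81. ]]))
chassis -y edge (want -10) pos -11.47 mm slope -0.0145
chassis -x edge (want -30) pos -33.22 mm slope 0.0090
far fence inner z37 (90), free part pos 87.51 mm slope 0.0183
left fence inner z37 (80) pos 79.55 mm slope 0.0137
plate -x edge z12 (-105) pos -105.08 mm slope 0.0122
plate -y edge z12 (-105) pos -103.90 mm slope -0.0078
[0.5482258  0.0287039  0.08957156]
```

View pics/top4.png

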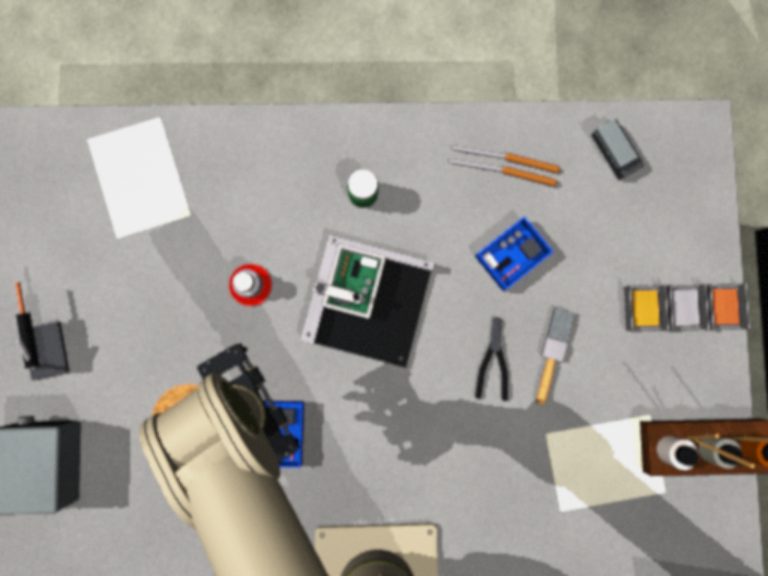

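The bar lies across the chassis with the knob at about (358,297), at its stop. The chassis is still flush in the corner, the reel, jar, pliers and brush are where they were, and the arm is clear of everything.

```bash
python3 -c "
from bench import *
print(close_job())"
```

```text
the job is handed in; nothing more can be done
None
```

I pushed the chassis flush into the fence corner, swung the hold-down bar to its stop, left the reel, jar, pliers and brush untouched, and handed the job in at about 21 s; no verdict was returned.

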